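# Fit the battery to the rail lamp and hang it on the easel rail

### The arm

A 6-joint arm with a two-finger parallel gripper is mounted at the origin on the work surface. World frame = base frame: x ahead of the robot, y to its left, z up, the work surface at z = 0. Lengths are in m, angles in degrees, forces in N, time in s.
With the tool pointing down it reaches from about 0.35 to 0.875 m from the base axis. Payload 4.2 kg.
Tool frame: the origin (TCP) lies at the very end of the fingers, on their centre line; the grasp point (between the pads) lies 19 mm behind it; z points along the fingers, y is the line along which they close (so a half turn about z gives the same grasp; the last joint's range is limited). The gripper opens to 87 mm and grips with 3 to 60 N. Pads are 19 mm wide; open, the fingers measure 117 mm over their backs; the gripper's body (75 mm by 190 mm) begins 51 mm behind the grasp point.
Start: joints at [87.41, 22.042, 0.453, 0, -68.411, -14.817], TCP at [0.187, 0.596, 0.223] pointing down, gripper open.
Joint ranges: [-179.83, 179.83], [-69.29, 118.12], [-61.27, 80.66], [-181.25, 117.63], [-171.15, -9.14], [-177.46, 177.46]. Speed limits (degrees/s): [159.86, 159.86, 180, 180, 180, 180].

### API

Orientations are given as a 3x3 rotation matrix whose columns are the frame's x, y, z axes.
In Python, from station import r gives the robot as it stands.
- The arm moves only by the tool jog_arm, never from a script. Its argument "plan" is text: rows parted by semicolons, each of 7 numbers parted by spaces: the shift along the tool's x, y, z normalised to -1 to 1, where 1 is 0.025 m, then the turn, a rotation vector about the tool's x, y, z normalised to -1 to 1, where 1 is 8 degrees, then the closure, from -1 (fully open) to 1 (shut). A call has exactly 10 rows; each row shifts and turns the commanded pose from where the row before left it, along the tool's axes as they then stand; what a row does not reach is not made up. A row lasts 1/10 s, in which the tool goes at most 50 mm and 8.59 degrees, less where a joint would pass 70% of its speed; a pose out of reach is approached as far as the arm can. A call with a number of a shift or a turn outside -1 to 1 is refused whole. A call with a gripper value outside its range is refused whole. The fingers move at their own pace and stop on an object; the grip force is fixed at half the most. Time passes only in rows, so rows that do not move let the fingers close, or fill a call up. It gives the time, the measured TCP pose, the force, the opening and the grip force at its end, in the units of the state.
- r.sense(): the state, without advancing time (a new reading comes with each control period).
- r.capture(name): name is "side" or "top" or "wrist"; returns (picture, depth): 400x640x3 uint8, red, green, blue; 400x640 float32, m along the optical axis (not along the pixel's ray), 0 where there is no reading.
- r.get_calibration(name): a dict with "mtx" (3x3 intrinsics, pixels), "extrinsics" (4x4, takes a point from camera to world coordinates). Camera axes: x right, y up, looking along -z (the intrinsics and any distortion apply to the point x, -y, -z); pixel columns grow to the right and rows downward; lengths in m; the calibration is good to about 2 mm. A picture is of the moment at which its call begins: read the wrist's pose just before it. get_calibration takes no time and is no camera call; for the wrist camera it gives the pose at the moment of the call.
- r.finish_job(): hands the job in; it is judged then, once.
The state is a dict: "time_s": time; "joints": joint angles; "joint_velocities": joint speeds; "effort": joint torques, N m; "tcp_pos": TCP position; "ee_rot": TCP orientation; "wrist_force": force on the tool from outside, world axes, zero at the start; "moment": the same for the moment, N m; "gripper_width": opening from 0.0 (shut) to 1.0 (fully open); "gripper_force": force on a finger pad.
Only numpy, scipy, OpenCV 4.12 (cv2) and the standard library are available. Lean on these libraries where they do the work, as an engineer would, in place of code of your own. Each camera call takes 0.05 s, during which the arm holds its last target. There are 200 camera calls.

### The job

Take the saddle lamp out of its wooden rack, stand it on its two legs in the middle of the dark rubber mat and let go of it. Take the battery block from the charging dock and plug it fully home into the socket on top of the lamp while the lamp stands on the mat, then let go of it. Then pick the lamp up again and hang it astride the wooden bar between the two upright stops (they leave no room for fingers at its ends), sitting flat on the bar with the battery still plugged in, without moving the paint jars or the brush tub.

Things in the scene. Friction and masses are not known exactly. Their poses are not given: they have to be found in the camera images.
- lamp: Saddle lamp, bare aluminium, an upside-down U: 56 mm across its legs (its x), 60 mm long (its y), 95 mm high. Crown block 30 mm thick on two legs each 10 mm thick and 65 mm long, gap between the legs 36 mm, white light panels on both outer leg faces. Same either way round. Origin: centre of the underside of the feet, z up. About 350 g. It starts standing in the rack.
- lamp_socket (a point): Centre of the mouth of the socket in the lamp's flat top, 95 mm above the lamp's origin. Socket 19 mm (lamp x) by 29 mm (lamp y), 22 mm deep, chamfered.
- lamp_saddle (a point): Centre of the underside of the lamp's crown, 65 mm above the lamp's origin: rests on the bar when hung.
- battery: Battery block, 48 mm high: below, a black plug 16 mm (its x) by 26 mm (its y), 20 mm long; above it a grey head 28 mm (x) by 40 mm (y), 28 mm high. Same either way round. Origin: centre of the underside of the plug, z up. About 90 g. It starts plugged in the dock, head on top, its x and y along the dock's.
- battery_shoulder (a point): Centre of the underside of the battery's head, 20 mm above its origin; lies at point lamp_socket when plugged home.
- dock: Black charging dock, fixed, 90 mm (x) by 80 mm (y), 35 mm high, the battery in its central hole. Origin: centre of its underside.
- rack: Plywood storage rack, fixed: an 8 mm floor and two upright walls 10 mm thick, 60 mm long (its y), tops 103 mm above the bench, 64 mm apart, standing along the lamp's legs; open at both y ends and above, so the lamp can be gripped there only along its y (60 mm). Origin: centre of its underside.
- mat: Square dark rubber mat, fixed, 130 by 130 mm, 4 mm thick. Origin: centre of its underside on the bench.
- rail: Wooden rail, fixed: square bar 24 mm wide, 256 mm long (its y), flat top at 135 mm, on end posts at y = +-119 mm (153 mm high, feet 90 mm deep). Two upright stops 18 mm thick (y), 32 mm deep (x), centred at y = +-51 mm (84 mm clear between), rise to 165 mm, level with a hung lamp's top: no room there for fingers at the lamp's y ends. Origin: centre underneath, on the bench.
- rail_seat (a point): Middle of the bar's flat top between the stops, 135 mm above the bench; x across the bar, y along it.
- jar_white: Bystander: white paint jar, black cap, 64 mm across, 100 mm high. Origin: centre of its underside.
- jar_ochre: Bystander: orange paint jar, black cap, 60 mm across, 85 mm high. Origin: centre of its underside.
- brush_tub: Bystander: clear tub 70 mm across, 85 mm high, holding brushes up to 180 mm high. Origin: centre of its underside.
Things that resemble listed ones, but are neither listed nor needed, are in the scene too. There is more than one size of the lamp; the one meant has the size given above. There is more than one size of the mat; the job needs the larger.

How it is judged:
By the outcome, as a careful person would: the job done as asked, in the order asked, and still so for the second after the job is handed in, with the robot touching nothing.
It also fails if it takes over 72 s, if anything falls off the work surface, if the arm or the gripper's body presses on something with over 40 N, if the wrist force passes 120 N, or if a joint passes its speed limit or range.

## Working session

There is one attempt and no reset: what is moved stays moved. The work goes in short steps, Python scripts to look and compute and a tool call to move; the robot and the scene stay as the last step left them, time stands still between calls to the robot, and variables do not carry over. Pictures are saved under pics/ and viewed, at most 10 in all, crops included, and the job is handed in when it is done.

Besides the shell and the picture viewer there is one more tool, called after ">>>" by a JSON object that holds its "name" and its "arguments". jog_arm: Moves the arm, as the interface text tells. Scaled input: -1 to 1 covers 0.025 m each way for a shift and 8 degrees each way for a turn. Its arguments: {"type":"object","properties":{"plan":{"type":"string"}},"required":["plan"]}

```bash
ls; mkdir -p pics
cat > h.py <<'E'
import numpy as np, cv2
from station import r
def cap(n,f=None):
    c=r.get_calibration(n); p,d=r.capture(n)
    if f: cv2.imwrite(f,p[:,:,::-1])
    K=np.array(c["mtx"]);E=np.array(c["extrinsics"])
    v,u=np.mgrid[0:400,0:640]
    X=(u-K[0,2])/K[0,0]*d; Y=-(v-K[1,2])/K[1,1]*d
    P=np.stack([X,Y,-d],-1)@E[:3,:3].T+E[:3,3]
    P[d==0]=np.nan
    return p,d,P,c
E
python3 - <<'E'
from h import *
for n in("top","side"):
    p,d,P,c=cap(n,f"pics/{n}0.png"); np.savez(f"{n}0.npz",p=p,P=P); print(n,c)
s=r.sense();print(s["time_s"],s["tcp_pos"],s["ee_rot"],s["gripper_width"])
E
```

```text
pics
top {'mtx': array([[501.38284908,   0.        , 317.1259949 ],
       [  0.        , 501.38284908, 202.16824656],
       [  0.        ,   0.        ,   1.        ]]), 'extrinsics': array([[-0.00425454,  0.99241387, -0.12286823,  0.34340578],
       [-0.99998363, -0.00469235, -0.00327405, -0.00763095],
       [-0.00382575,  0.12285229,  0.99241759,  1.47114908],
       [ 0.        ,  0.        ,  0.        ,  1.        ]])}
side {'mtx': array([[376.27470647,   0.        , 319.55120663],
       [  0.        , 376.27470647, 205.397249  ],
       [  0.        ,   0.        ,   1.        ]]), 'extrinsics': array([[-0.99152899,  0.0563588 , -0.11702114,  0.38328949],
       [-0.12872442, -0.54659025,  0.82744735,  0.83294638],
       [-0.01732868,  0.83550152,  0.54921483,  0.65472442],
       [ 0.        ,  0.        ,  0.        ,  1.        ]])}
0.1 [0.18677207 0.59587353 0.22156848] [[ 9.54155131e-01 -2.99312062e-01 -5.24345606e-04]
 [-2.99312514e-01 -9.54153263e-01 -1.88959555e-03]
 [ 6.52726680e-05  1.95991049e-03 -9.99998077e-01]] 1.0040076825550597
```

```bash
sleep 1
```

```text
(no output)
```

View pics/top0.png

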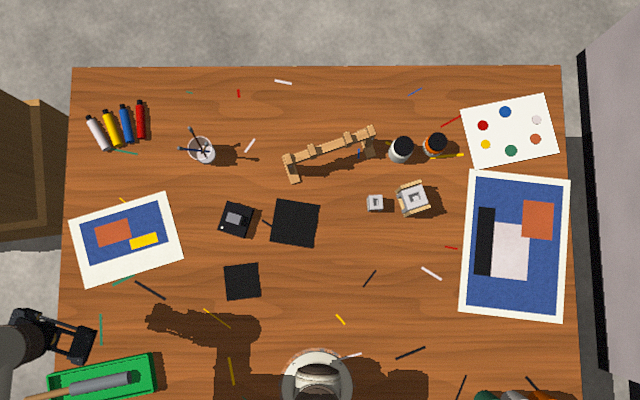

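View pics/side0.png

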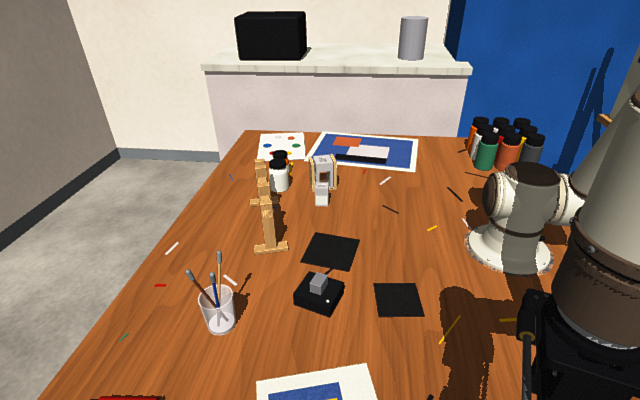

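The top view shows the rack with the lamp at (413,198), a small decoy lamp at (375,202), and the large mat at (295,222). The dock and battery are at (236,218), the rail runs from (291,170) to (371,132), the jars are at (402,150) and (435,145), and the tub is at (201,150). The side view agrees with this.

```bash
cat > m.py <<'E'
from h import *
z=np.load("top0.npz");P=z["P"];p=z["p"].astype(int)
def rect(name,box,lo,hi,extra=None):
    u0,u1,v0,v1=box
    m=np.zeros((400,640),bool);m[v0:v1,u0:u1]=1
    m&=(P[...,2]>lo)&(P[...,2]<hi)
    if extra is not None:m&=extra
    q=P[m]
    if len(q)<4: print(name,len(q));return
    (c,s,a)=cv2.minAreaRect((q[:,:2]*1000).astype(np.float32))
    print(name,len(q),"c",np.round(c,1),"size",np.round(s,1),"ang",round(a,1),"z",np.round(np.nanmedian(q[:,2]),4))
dark=p.sum(-1)<120
rect("lamp+rack top",(390,440,170,225),.09,.13)
alu=(p.max(-1)-p.min(-1))<30
rect("lamp top",(390,440,170,225),.085,.13,alu)
rect("decoy",(360,388,185,215),.04,.13)
rect("mat",(265,325,190,255),-.01,.012,dark)
rect("dock",(210,262,195,245),.025,.045)
rect("batt",(210,262,195,245),.05,.09)
rect("rail all",(278,382,118,190),.12,.2)
rect("stopsposts",(278,382,118,190),.145,.2)
for b in [(278,302),(302,325),(335,357),(357,384)]: rect("part",(b[0],b[1],118,190),.145,.2)
rect("jarw",(385,416,130,168),.07,.13);rect("jaro",(418,452,125,165),.06,.12);rect("tub",(180,222,125,170),.05,.2)
E
python3 m.py
```

```text
lamp+rack top 566 c [ 527.3 -272.5] size [84.  63.2] ang 18.5 z 0.1016
lamp top 423 c [ 522.6 -273.5] size [74.2 61.8] ang 17.7 z 0.1014
decoy 213 c [ 517.3 -168.7] size [41.1 38.3] ang 3.0 z 0.0622
mat 1807 c [466.9  74.3] size [151.1 126.8] ang 80.6 z 0.0032
dock 725 c [473.4 233.7] size [81.1 90. ] ang 71.6 z 0.0342
batt 146 c [473.2 233.5] size [40.4 27.9] ang 71.0 z 0.0617
rail all 1037 c [663.  -38.3] size [ 34.1 255.8] ang 18.8 z 0.1357
stopsposts 332 c [662.9 -38.3] size [ 32.6 255.8] ang 19.5 z 0.1574
part 74 c [624.   74.4] size [30.5 17. ] ang 18.1 z 0.1516
part 90 c [645.9  10.1] size [31.7 17.9] ang 19.1 z 0.1625
part 96 c [679.7 -85.9] size [32.6 18.4] ang 19.8 z 0.1634
part 72 c [ 701.7 -150.4] size [30.3 18.6] ang 19.4 z 0.1514
jarw 387 c [ 670.7 -244.2] size [56.5 58.5] ang 88.6 z 0.0977
jaro 311 c [ 687.6 -345.7] size [51.6 53.9] ang 12.9 z 0.0835
tub 385 c [668.3 325.3] size [77.2 69.6] ang 65.2 z 0.0817
```

```bash
cat >> h.py <<'E'
def yaw():
    R=np.array(r.sense()["ee_rot"]);return np.degrees(np.arctan2(R[1,0],R[0,0]))
def go(x,y,z,phi):
    "print tool-frame units to reach TCP (m) and tool-x heading phi"
    s=r.sense();R=np.array(s["ee_rot"]);p=np.array(s["tcp_pos"]);d=np.array([x,y,z])-p
    a=np.radians(phi);R2=np.array([[np.cos(a),np.sin(a),0],[np.sin(a),-np.cos(a),0],[0,0,-1.]])
    rv=cv2.Rodrigues(R.T@R2)[0].ravel()
    print("t",round(s["time_s"],2),"tcp",np.round(p,4),"turn u",np.round(np.degrees(rv)/8,3),"shift u: now-axes",np.round(R.T@d/.025,3),"after-turn axes",np.round(R2.T@d/.025,3),"w",round(s["gripper_width"],3),"F",np.round(s["wrist_force"],1))
E
python3 - <<'E'
from h import *
z=np.load("top0.npz");P=z["P"];p=z["p"].astype(int)
m=((p.max(-1)<45)&(P[...,2]<.012)).astype(np.uint8)
m[:, :262]=0;m[:,330:]=0;m[:185]=0;m[260:]=0
m=cv2.morphologyEx(m,cv2.MORPH_OPEN,np.ones((9,9),np.uint8))
q=P[m>0];print(len(q),cv2.minAreaRect((q[:,:2]*1000).astype(np.float32)))
go(.527,-.2725,.22,-161.5);print(r.sense()["joints"])
E
```

```text
1536 ((465.14813232421875, 63.577117919921875), (128.11708068847656, 126.12415313720703), 80.26319885253906)
t 0.1 tcp [0.1868 0.5959 0.2216] turn u [ 5.000e-03 -1.800e-02  1.801e+01] shift u: now-axes [23.382 29.069  0.121] after-turn axes [ -1.884 -37.258   0.063] w 1.004 F [-0.1 -0.2  0.2]
[ 8.74110485e+01  2.20861646e+01  3.87883601e-01 -2.70169990e-02
 -6.84112336e+01 -1.48174033e+01]
```

>>> {"name": "jog_arm", "arguments": {"plan": "0 0 -0.5 0 0 1 -1;0 0 -0.5 0 0 1 -1;0 0 0 0 0 1 -1;0 0 0 0 0 1 -1;0 0 0 0 0 1 -1;0 0 0 0 0 1 -1;0 0 0 0 0 1 -1;0 0 0 0 0 1 -1;0 0 0 0 0 1 -1;0 0 0 0 0 1 -1"}}

```text
time_s: 1.1
tcp_pos: [0.1868, 0.5961, 0.2469]
ee_rot: [[-0.135, -0.991, -0.0], [-0.991, 0.135, -0.001], [0.001, 0.0, -1.0]]
wrist_force: [-0.2, -0.6, -0.1]
gripper_width: 1.002
gripper_force: 0.0
```

>>> {"name": "jog_arm", "arguments": {"plan": "0 0 0 0 0 1 -1;0 0 0 0 0 1 -1;0 0 0 0 0 1 -1;0 0 0 0 0 1 -1;0 0 0 0 0 1 -1;0 0 0 0 0 1 -1;0 0 0 0 0 1 -1;0 0 0 0 0 1 -1;0 -1 0 0 0 0 -1;0 -1 0 0 0 0 -1"}}

```text
time_s: 2.1
tcp_pos: [0.2027, 0.5483, 0.2464]
ee_rot: [[-0.948, -0.319, -0.0], [-0.319, 0.948, -0.002], [0.001, -0.002, -1.0]]
wrist_force: [0.8, 0.2, 0.4]
gripper_width: 1.0
gripper_force: 0.0
```

>>> {"name": "jog_arm", "arguments": {"plan": "-0.1 -1 0 0 0 0 -1;-0.1 -1 0 0 0 0 -1;-0.1 -1 0 0 0 0 -1;-0.1 -1 0 0 0 0 -1;-0.1 -1 0 0 0 0 -1;-0.1 -1 0 0 0 0 -1;-0.1 -1 0 0 0 0 -1;-0.1 -1 0 0 0 0 -1;-0.1 -1 0 0 0 0 -1;-0.1 -1 0 0 0 0 -1"}}

```text
time_s: 3.1
tcp_pos: [0.3064, 0.3187, 0.2472]
ee_rot: [[-0.948, -0.319, -0.0], [-0.319, 0.948, -0.001], [0.001, -0.0, -1.0]]
wrist_force: [0.6, 0.7, -0.5]
gripper_width: 1.004
gripper_force: 0.0
```

>>> {"name": "jog_arm", "arguments": {"plan": "-0.1 -1 0 0 0 0 -1;-0.1 -1 0 0 0 0 -1;-0.1 -1 0 0 0 0 -1;-0.1 -1 0 0 0 0 -1;-0.1 -1 0 0 0 0 -1;-0.1 -1 0 0 0 0 -1;-0.1 -1 0 0 0 0 -1;-0.1 -1 0 0 0 0 -1;-0.1 -1 0 0 0 0 -1;0 -1 0 0 0 0 -1"}}

```text
time_s: 4.1
tcp_pos: [0.4074, 0.0892, 0.2473]
ee_rot: [[-0.948, -0.319, -0.0], [-0.319, 0.948, -0.0], [0.001, 0.0, -1.0]]
wrist_force: [0.6, -0.2, 0.6]
gripper_width: 1.0
gripper_force: 0.0
```

>>> {"name": "jog_arm", "arguments": {"plan": "0 -1 0 0 0 0 -1;0 -1 0 0 0 0 -1;0 -1 0 0 0 0 -1;0 -1 0 0 0 0 -1;0 -1 0 0 0 0 -1;0 -1 0 0 0 0 -1;0 -1 0 0 0 0 -1;0 -1 0 0 0 0 -1;0 0 0 0 0 0 -1;0 0 0 0 0 0 -1"}}

```text
time_s: 5.1
tcp_pos: [0.4707, -0.0995, 0.247]
ee_rot: [[-0.948, -0.318, -0.001], [-0.318, 0.948, 0.0], [0.001, 0.001, -1.0]]
wrist_force: [-0.3, 0.8, -0.7]
gripper_width: 1.002
gripper_force: 0.0
```

Run:
```python
from h import *
go(.527,-.2725,.066,-161.5);print(np.round(r.sense()["joints"],1))
p,d,P,c=cap("wrist","pics/w1.png");np.savez("w1.npz",p=p,P=P)
```

```text
t 5.1 tcp [ 0.4707 -0.0995  0.247 ] turn u [ 0.005 -0.009  0.002] shift u: now-axes [ 0.051 -7.28   7.234] after-turn axes [ 0.059 -7.275  7.239] w 1.002 F [-0.3  0.8 -0.7]
[  7.4   6.8 -16.6  -0.  -66.6 -78.9]
```

View pics/w1.png

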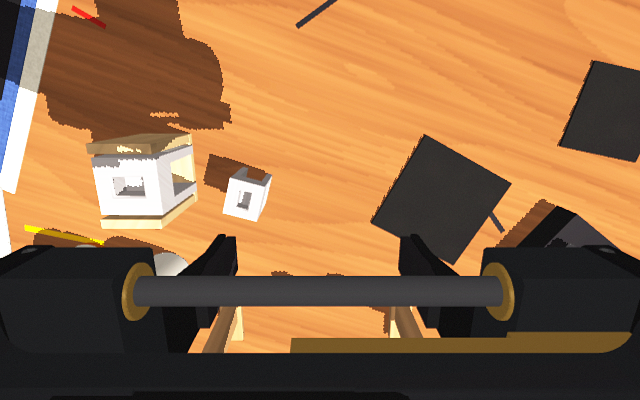

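The wrist view shows the lamp in the rack at about (130,185), with its socket at (128,186). The decoy lamp is at (247,192) and the mat at (440,200).

Run:
```python
from h import *
z=np.load("w1.npz");P=z["P"];p=z["p"].astype(int)
def rect(n,m):
    q=P[m];c,s,a=cv2.minAreaRect((q[:,:2]*1000).astype(np.float32));print(n,len(q),np.round(c,1),np.round(s,1),round(a,1),np.round(np.median(q[:,2]),4))
b=np.zeros((400,640),bool);b[120:240,70:205]=1
t=b&(P[...,2]>.097)&(P[...,2]<.112)
sat=p.max(-1)-p.min(-1)
rect("all",t);rect("white",t&(sat<25))
b[:]=0;b[120:265,360:520]=1
rect("mat",b&(p.max(-1)<75)&(np.abs(P[...,2]-.004)<.006))
```

```text
all 4824 [ 528.  -270.9] [83.9 63.9] 18.0 0.1033
white 3312 [ 531.4 -268.8] [70.3 63.7] 15.4 0.1033
mat 9605 [470.  96.] [192.8 129.7] 80.5 0.0046
```

>>> {"name": "jog_arm", "arguments": {"plan": "0 -1 0 0 0 0 -1;0 -1 0 0 0 0 -1;0 -1 0 0 0 0 -1;0 -1 0 0 0 0 -1;0 -1 0 0 0 0 -1;0 -1 0 0 0 0 -1;0 -1 0 0 0 0 -1;0.03 -0.25 0 0 0 0 -1;0 0 1 0 0 0 -1;0 0 1 0 0 0 -1"}}

```text
time_s: 6.15
tcp_pos: [0.5285, -0.2704, 0.1977]
ee_rot: [[-0.948, -0.32, 0.002], [-0.32, 0.948, 0.0], [-0.002, -0.001, -1.0]]
wrist_force: [0.2, 0.2, -0.0]
gripper_width: 0.998
gripper_force: 0.0
```

Run:
```python
from h import *
go(.5275,-.2717,.066,-161.8)
```

```text
t 6.15 tcp [ 0.5285 -0.2704  0.1977] turn u [-0.004  0.014  0.054] shift u: now-axes [ 0.066 -0.033  5.267] after-turn axes [ 0.055 -0.037  5.267] w 0.998 F [ 0.2  0.2 -0. ]
```

>>> {"name": "jog_arm", "arguments": {"plan": "0.05 -0.03 1 0 0 0 -1;0 0 1 0 0 0 -1;0 0 1 0 0 0 -1;0 0 1 0 0 0 -1;0 0 0.7 0 0 0 -1;0 0 0.4 0 0 0 -1;0 0 0.17 0 0 0 -1;0 0 0 0 0 0 1;0 0 0 0 0 0 1;0 0 0 0 0 0 1"}}

```text
time_s: 7.15
tcp_pos: [0.5279, -0.2726, 0.0669]
ee_rot: [[-0.948, -0.319, 0.002], [-0.319, 0.948, -0.001], [-0.002, -0.001, -1.0]]
wrist_force: [-0.2, -0.3, 0.3]
gripper_width: 0.813
gripper_force: 0.0
```

>>> {"name": "jog_arm", "arguments": {"plan": "0 0 0 0 0 0 1;0 0 0 0 0 0 1;0 0 0 0 0 0 1;0 0 0 0 0 0 1;0 0 0 0 0 0 1;0 0 -0.1 0 0 0 1;0 0 -0.2 0 0 0 1;0 0 -0.2 0 0 0 1;0 0 -0.2 0 0 0 1;0 0 -0.3 0 0 0 1"}}

```text
time_s: 8.15
tcp_pos: [0.5269, -0.2724, 0.0908]
ee_rot: [[-0.948, -0.319, -0.001], [-0.319, 0.948, 0.0], [0.001, 0.001, -1.0]]
wrist_force: [-0.8, 0.3, -3.0]
gripper_width: 0.685
gripper_force: 30.0
```

>>> {"name": "jog_arm", "arguments": {"plan": "0 0 -0.6 0 0 0 1;0 0 -0.8 0 0 0 1;0 0 -0.8 0 0 0 1;0 0 -0.8 0 0 0 1;0 0 -0.8 0 0 0 1;0 0.3 0 0 0 0 1;0 0.6 0 0 0 0 1;-0.15 0.9 0 0 0 0 1;-0.15 0.9 0 0 0 0 1;-0.15 0.9 0 0 0 0 1"}}

```text
time_s: 9.15
tcp_pos: [0.5072, -0.1816, 0.184]
ee_rot: [[-0.948, -0.319, -0.004], [-0.319, 0.948, 0.001], [0.003, 0.002, -1.0]]
wrist_force: [0.3, 0.1, -3.1]
gripper_width: 0.688
gripper_force: 30.0
```

>>> {"name": "jog_arm", "arguments": {"plan": "-0.15 0.9 0 0 0 0 1;-0.15 0.9 0 0 0 0 1;-0.15 0.9 0 0 0 0 1;-0.15 0.9 0 0 0 0 1;-0.15 0.9 0 0 0 0 1;-0.15 0.9 0 0 0 0 1;-0.15 0.9 0 0 0 0 1;-0.15 0.9 0 0 0 0 1;-0.15 0.9 0 0 0 0 1;-0.15 0.7 0 0 0 0 1"}}

```text
time_s: 10.15
tcp_pos: [0.4722, 0.0382, 0.1843]
ee_rot: [[-0.948, -0.32, -0.003], [-0.32, 0.948, -0.0], [0.003, 0.001, -1.0]]
wrist_force: [0.1, 0.5, -2.6]
gripper_width: 0.682
gripper_force: 30.0
```

Run:
```python
from h import *
go(.465,.0636,.0635,-161.5)
```

```text
t 10.15 tcp [0.4722 0.0382 0.1843] turn u [ 0.005 -0.024  0.018] shift u: now-axes [-0.068  1.051  4.832] after-turn axes [-0.049  1.055  4.831] w 0.682 F [ 0.1  0.5 -2.6]
```

>>> {"name": "jog_arm", "arguments": {"plan": "0 0.6 0 0 0 0 1;-0.06 0.4 0.3 0 0 0 1;0 0 0.8 0 0 0 1;0 0 0.8 0 0 0 1;0 0 0.8 0 0 0 1;0 0 0.8 0 0 0 1;0 0 0.6 0 0 0 1;0 0 0.4 0 0 0 1;0 0 0 0 0 0 1;0 0 0 0 0 0 1"}}

```text
time_s: 11.15
tcp_pos: [0.468, 0.0611, 0.0733]
ee_rot: [[-0.948, -0.319, -0.0], [-0.319, 0.948, -0.0], [0.0, -0.0, -1.0]]
wrist_force: [0.7, 0.1, -1.8]
gripper_width: 0.685
gripper_force: 30.0
```

Run:
```python
from h import *
go(.465,.0636,.0635,-161.5)
```

```text
t 11.15 tcp [0.468  0.0611 0.0733] turn u [-0.002 -0.001  0.014] shift u: now-axes [0.082 0.132 0.391] after-turn axes [0.083 0.132 0.391] w 0.685 F [ 0.7  0.1 -1.8]
```

>>> {"name": "jog_arm", "arguments": {"plan": "0.08 0.13 0 0 0 0 1;0 0 0.15 0 0 0 1;0 0 0.1 0 0 0 1;0 0 0.05 0 0 0 1;0 0 0.05 0 0 0 1;0 0 0.03 0 0 0 1;0 0 0 0 0 0 1;0 0 0 0 0 0 1;0 0 0 0 0 0 1;0 0 0 0 0 0 1"}}

```text
time_s: 12.15
tcp_pos: [0.4651, 0.0635, 0.0638]
ee_rot: [[-0.948, -0.319, 0.0], [-0.319, 0.948, 0.0], [-0.0, 0.0, -1.0]]
wrist_force: [-0.8, 0.7, -2.7]
gripper_width: 0.685
gripper_force: 30.0
```

>>> {"name": "jog_arm", "arguments": {"plan": "0 0 0.03 0 0 0 1;0 0 0 0 0 0 1;0 0 0.03 0 0 0 1;0 0 0 0 0 0 1;0 0 0 0 0 0 1;0 0 0 0 0 0 1;0 0 0 0 0 0 1;0 0 0 0 0 0 1;0 0 0 0 0 0 1;0 0 0 0 0 0 1"}}

```text
time_s: 13.15
tcp_pos: [0.4652, 0.0635, 0.0624]
ee_rot: [[-0.948, -0.319, 0.0], [-0.319, 0.948, 0.0], [-0.0, -0.0, -1.0]]
wrist_force: [-1.3, -0.8, 0.2]
gripper_width: 0.687
gripper_force: 30.0
```

>>> {"name": "jog_arm", "arguments": {"plan": "0 0 0 0 0 0 -1;0 0 0 0 0 0 -1;0 0 0 0 0 0 -1;0 0 0 0 0 0 -1;0 0 0 0 0 0 -1;0 0 -0.5 0 0 0 -1;0 0 -1 0 0 0 -1;0 0 -1 0 0 0 -1;0 0 -1 0 0 0 -1;0 0 -1 0 0 -0.6 -1"}}

```text
time_s: 14.15
tcp_pos: [0.4649, 0.0634, 0.1758]
ee_rot: [[-0.917, -0.399, -0.0], [-0.399, 0.917, 0.0], [0.0, 0.0, -1.0]]
wrist_force: [0.6, -0.1, -0.2]
gripper_width: 0.997
gripper_force: 0.0
```

>>> {"name": "jog_arm", "arguments": {"plan": "0 0 -1 0 0 -1 -1;0 0 -1 0 0 -1 -1;0 0 0 0 0 -1 -1;0 0 0 0 0 -1 -1;0 0 0 0 0 -1 -1;0 0 0 0 0 -1 -1;0 0 0 0 0 0 -1;0 0 0 0 0 0 -1;0 0 0 0 0 0 -1;0 0 0 0 0 0 -1"}}

```text
time_s: 15.15
tcp_pos: [0.4651, 0.0635, 0.2248]
ee_rot: [[-0.32, -0.947, -0.0], [-0.947, 0.32, -0.0], [0.0, 0.0, -1.0]]
wrist_force: [-0.5, 0.1, 0.3]
gripper_width: 0.999
gripper_force: 0.0
```

Run:
```python
from h import *
go(.4733,.2336,.22,-108.7);print(np.round(r.sense()["joints"],1))
```

```text
t 15.15 tcp [0.4651 0.0635 0.2248] turn u [ 0.    -0.     0.003] shift u: now-axes [-6.551  1.868  0.19 ] after-turn axes [-6.551  1.871  0.191] w 0.999 F [-0.5  0.1  0.3]
[ 27.7   6.6 -20.2   0.  -63.2 -46.4]
```

>>> {"name": "jog_arm", "arguments": {"plan": "-0.9 0.25 0 0 0 0 -1;-0.9 0.25 0 0 0 0 -1;-0.9 0.25 0 0 0 0 -1;-0.9 0.25 0 0 0 0 -1;-0.9 0.25 0 0 0 0 -1;-0.9 0.25 0 0 0 0 -1;-0.9 0.25 0 0 0 0 -1;-0.25 0.12 0 0 0 0 -1;0 0 0 0 0 0 -1;0 0 0 0 0 0 -1"}}

```text
time_s: 16.15
tcp_pos: [0.4728, 0.233, 0.2247]
ee_rot: [[-0.319, -0.948, -0.001], [-0.948, 0.319, -0.001], [0.001, 0.0, -1.0]]
wrist_force: [0.5, 0.1, -0.3]
gripper_width: 1.001
gripper_force: 0.0
```

Run:
```python
from h import *
go(.4733,.2336,.22,-108.7)
p,d,P,c=cap("wrist","pics/w2.png");np.savez("w2.npz",p=p,P=P)
p,d,P,c=cap("top");np.savez("t2.npz",p=p,P=P)
for f in("w2","t2"):
    z=np.load(f+".npz");P=z["P"]
    with np.errstate(invalid="ignore"):
        m=(P[...,2]>.092)&(P[...,2]<.106)&(np.hypot(P[...,0]-.465,P[...,1]-.0636)<.06)
    q=P[m];print(f,len(q),cv2.minAreaRect((q[:,:2]*1000).astype(np.float32)),np.median(q[:,2]))
```

```text
t 16.15 tcp [0.4728 0.233  0.2247] turn u [ 0.003 -0.005  0.009] shift u: now-axes [-0.03  -0.012  0.186] after-turn axes [-0.03  -0.012  0.186] w 1.001 F [ 0.5  0.1 -0.3]
w2 1968 ((466.7052001953125, 90.71243286132812), (32.59774398803711, 67.6548843383789), 72.32852172851562) 0.09934488617328599
t2 367 ((463.58465576171875, 64.13035583496094), (55.761600494384766, 59.170387268066406), 18.29705047607422) 0.0978262797506051
```

View pics/w2.png

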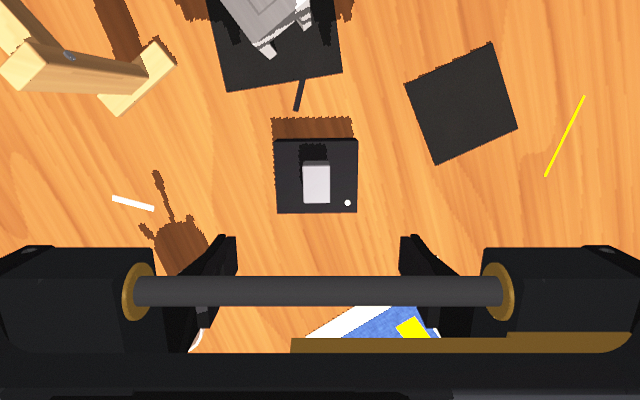

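The wrist view shows the dock at about (316,175) with the battery head at (316,183), centred under the gripper. The lamp stands on the mat at the top edge of the image.

Run:
```python
from h import *
for f in("w2","t2"):
    P=np.load(f+".npz")["P"]
    for lo,hi,R in((.055,.075,.04),(.028,.042,.075)):
        with np.errstate(invalid="ignore"):
            m=(P[...,2]>lo)&(P[...,2]<hi)&(np.hypot(P[...,0]-.4733,P[...,1]-.2336)<R)
        if m.sum()<9: continue
        q=P[m];print(f,len(q),cv2.minAreaRect((q[:,:2]*1000).astype(np.float32)),np.median(q[:,2]))
```

```text
w2 1076 ((474.49774169921875, 235.4661407470703), (40.5128173828125, 27.39345932006836), 71.93920135498047) 0.06336763018501423
w2 4873 ((474.2695617675781, 235.74453735351562), (80.60478210449219, 90.1221923828125), 72.19428253173828) 0.035522872967027164
t2 123 ((472.2596130371094, 230.9546661376953), (35.225791931152344, 27.643632888793945), 71.32644653320312) 0.06213178372901851
t2 555 ((472.43890380859375, 230.551513671875), (76.22515869140625, 90.25540161132812), 71.28572082519531) 0.03427426533696143
```

>>> {"name": "jog_arm", "arguments": {"plan": "-0.07 -0.02 0 0 0 0 -1;0 0 1 0 0 0 -1;0 0 1 0 0 0 -1;0 0 1 0 0 0 -1;0 0 1 0 0 0 -1;0 0 1 0 0 0 -1;0 0 1 0 0 0 -1;0 0 0.7 0 0 0 -1;0 0 0.4 0 0 0 -1;0 0 0.2 0 0 0 -1"}}

```text
time_s: 17.25
tcp_pos: [0.4741, 0.2347, 0.0416]
ee_rot: [[-0.319, -0.948, -0.001], [-0.948, 0.319, -0.001], [0.001, 0.0, -1.0]]
wrist_force: [0.5, -1.2, -0.1]
gripper_width: 0.999
gripper_force: 0.0
```

Run:
```python
from h import *
go(.4739,.2346,.0395,-108.3)
```

```text
t 17.25 tcp [0.4741 0.2347 0.0416] turn u [ 0.003 -0.007 -0.041] shift u: now-axes [0.006 0.005 0.085] after-turn axes [0.006 0.005 0.085] w 0.999 F [ 0.5 -1.2 -0.1]
```

>>> {"name": "jog_arm", "arguments": {"plan": "0 0 0.05 0 0 -0.04 1;0 0 0 0 0 0 1;0 0 0 0 0 0 1;0 0 0 0 0 0 1;0 0 0 0 0 0 1;0 0 0 0 0 0 1;0 0 0 0 0 0 1;0 0 0 0 0 0 1;0 0 0 0 0 0 1;0 0 0 0 0 0 1"}}

```text
time_s: 18.25
tcp_pos: [0.4741, 0.2351, 0.0411]
ee_rot: [[-0.314, -0.95, 0.0], [-0.95, 0.314, 0.0], [-0.0, -0.0, -1.0]]
wrist_force: [0.6, 0.6, 0.3]
gripper_width: 0.32
gripper_force: 30.0
```

>>> {"name": "jog_arm", "arguments": {"plan": "0 0 -0.2 0 0 0 1;0 0 -0.4 0 0 0 1;0 0 -0.6 0 0 0 1;0 0 -0.8 0 0 0 1;0 0 -0.8 0 0 0 1;0 0 -0.8 0 0 -0.6 1;0 0 -0.8 0 0 -1 1;0 0 -0.8 0 0 -1 1;0 0 -0.8 0 0 -1 1;0 0 -0.4 0 0 -1 1"}}

```text
time_s: 19.25
tcp_pos: [0.4746, 0.2355, 0.2039]
ee_rot: [[0.323, -0.946, 0.003], [-0.946, -0.323, 0.002], [-0.001, -0.004, -1.0]]
wrist_force: [-0.0, 0.9, -1.7]
gripper_width: 0.317
gripper_force: 30.0
```

Run:
```python
from h import *
go(.4645,.0636,.205,-71.6);print(np.round(r.sense()["joints"],1))
```

```text
t 19.25 tcp [0.4746 0.2355 0.2039] turn u [-0.026  0.009  0.057] shift u: now-axes [ 6.375  2.606 -0.063] after-turn axes [ 6.396  2.555 -0.045] w 0.317 F [-0.   0.9 -1.7]
[ 44.   13.5 -14.7   0.  -61.5 -25.1]
```

>>> {"name": "jog_arm", "arguments": {"plan": "0.5 0.2 0 0 0 0 1;0.9 0.35 0 0 0 0 1;0.9 0.35 0 0 0 0 1;0.9 0.35 0 0 0 0 1;0.9 0.35 0 0 0 0 1;0.9 0.35 0 0 0 0 1;0.9 0.4 0 0 0 0.05 1;0.5 0.23 0 0 0 0 1;0 0 0 0 0 0 1;0 0 0 0 0 0 1"}}

```text
time_s: 20.25
tcp_pos: [0.4635, 0.0627, 0.201]
ee_rot: [[0.309, -0.951, 0.0], [-0.951, -0.309, 0.0], [-0.0, -0.0, -1.0]]
wrist_force: [0.2, 0.0, -1.0]
gripper_width: 0.324
gripper_force: 30.0
```

Run:
```python
from h import *
go(.4645,.0636,.205,-71.6)
p,d,P,c=cap("wrist","pics/w3.png");np.savez("w3.npz",p=p,P=P)
with np.errstate(invalid="ignore"):
    m=(P[...,2]>.092)&(P[...,2]<.106)&(np.hypot(P[...,0]-.465,P[...,1]-.0636)<.06)
q=P[m];print(len(q),cv2.minAreaRect((q[:,:2]*1000).astype(np.float32)),np.median(q[:,2]))
```

```text
t 20.25 tcp [0.4635 0.0627 0.201 ] turn u [-0.001  0.001 -0.047] shift u: now-axes [-0.02  -0.048 -0.16 ] after-turn axes [-0.02  -0.048 -0.16 ] w 0.324 F [ 0.2  0.  -1. ]
2998 ((464.9299011230469, 65.24742126464844), (56.14237594604492, 59.56290817260742), 18.25937843322754) 0.09940988302638273
```

View pics/w3.png

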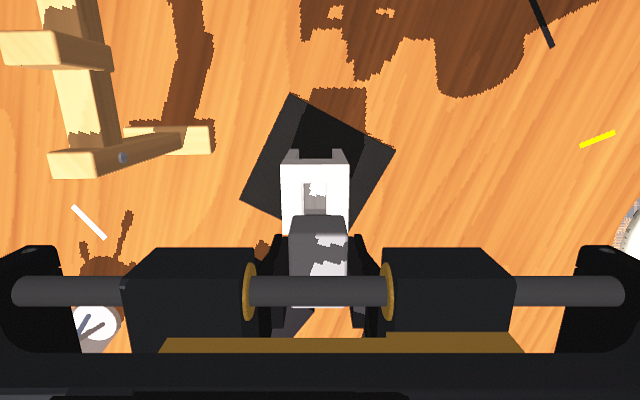

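The view shows the lamp top with its socket at (315,195) directly beyond the held battery, which is at (290–347, 215–280).

Run:
```python
from h import *
z=np.load("w3.npz");P=z["P"]
t=np.array([.4635,.0627,.201]);a=np.radians(-72);R=np.array([[np.cos(a),np.sin(a),0],[np.sin(a),-np.cos(a),0],[0,0,-1.]])
Q=(P-t)@R*1000
np.set_printoptions(linewidth=220,suppress=True)
for v in range(212,272,3):
    row=Q[v,280:360]; m=(row[:,2]<60)&(abs(row[:,1])<13.5)
    if m.any(): q=row[m];print(v,m.sum(),"x",np.round(np.median(q[:,0]),1),"y",np.round([q[:,1].min(),q[:,1].max()],1),"z",np.round(np.median(q[:,2]),1),"cols",np.where(m)[0][[0,-1]]+280)
with np.errstate(invalid="ignore"): s=(abs(P[...,2]-.0994)<.005)&(np.abs(Q[...,0])<60)&(np.abs(Q[...,1])<45)
q=Q[s];print("lamp tool frame",q.min(0),q.max(0),cv2.minAreaRect(q[:,:2].astype(np.float32)))
# socket: points deep inside
with np.errstate(invalid="ignore"): s2=(P[...,2]<.09)&(P[...,2]>.07)
s2[:175]=0;s2[215:]=0;s2[:,:298]=0;s2[:,332:]=0
q=Q[s2];print("socket pts",len(q),np.percentile(q,[2,98],axis=0).round(1))
# socket edges on top plane: columns per row without top-plane points
for v in range(180,214,4):
    u=np.arange(285,348);hole=~s[v,285:348];hu=u[hole]
    if len(hu): print(v,"rim y",Q[v,[hu[0]-1,hu[-1]+1]][:,1].round(1),Q[v,[hu[0]-1,hu[-1]+1]][:,0].round(1), hu[0],hu[-1])
```

```text
215 46 x 18.8 y [-11.4  12.4] z 3.2 cols [295 340]
218 51 x 18.7 y [-12.7  13.3] z -1.3 cols [292 342]
221 53 x 18.8 y [-13.   13.4] z -6.1 cols [291 343]
224 54 x 18.8 y [-13.4  13.1] z -10.2 cols [290 343]
227 55 x 18.8 y [-12.7  13.3] z -14.2 cols [290 344]
230 57 x 18.8 y [-13.   13.5] z -18.2 cols [289 345]
233 58 x 18.5 y [-13.3  13.2] z -21.0 cols [288 345]
236 58 x 17.4 y [-13.1  13.1] z -22.1 cols [288 345]
239 56 x 16.1 y [-13.1  13.2] z -22.5 cols [288 345]
242 58 x 14.6 y [-13.1  13.2] z -22.4 cols [288 345]
245 58 x 13.1 y [-13.1  13.2] z -22.5 cols [288 345]
248 57 x 11.6 y [-13.3  13.2] z -22.4 cols [288 345]
251 57 x 10.1 y [-13.3  13.3] z -22.4 cols [288 345]
254 58 x 8.4 y [-13.4  13.3] z -22.2 cols [288 345]
257 58 x 6.9 y [-13.4  13.4] z -22.2 cols [288 345]
260 56 x 5.5 y [-13.3  13. ] z -22.4 cols [288 344]
263 58 x 4.0 y [-13.4  13.4] z -22.4 cols [288 345]
266 58 x 2.4 y [-13.3  13.4] z -22.4 cols [288 345]
269 57 x 0.9 y [-13.4  13. ] z -22.5 cols [288 344]
lamp tool frame [-31.87723709 -30.24920319  99.45626683] [ 27.80221988  25.92697937 106.33927841] ((-2.026491165161133, -2.1420230865478516), (56.134891510009766, 59.563087463378906), 89.84364318847656)
socket pts 672 [[-17.3 -11.6 113.2]
 [  6.9   7.2 124.9]]
184 rim y [-12.4   7.5] [10.9 11. ] 303 325
188 rim y [-23.8  23.8] [8.2 8.3] 289 345
192 rim y [-11.7   7.5] [3.9 4. ] 304 325
196 rim y [-11.7   7.5] [0.5 1. ] 304 325
200 rim y [-11.8   7.6] [-3.1 -2.9] 304 325
204 rim y [-11.7   7.6] [-6.2 -6.3] 304 325
208 rim y [-11.8   7.6] [-9.6 -9.8] 304 325
212 rim y [-11.8   7.6] [-12.9 -13.5] 304 325
```

Run:
```python
from h import *
z=np.load("w3.npz");P=z["P"]
t=np.array([.4635,.0627,.201]);a=np.radians(-72);R=np.array([[np.cos(a),np.sin(a),0],[np.sin(a),-np.cos(a),0],[0,0,-1.]])
Q=(P-t)@R*1000
for v in(222,230,245,255): print(v,[(u,*Q[v,u].round(1)) for u in list(range(284,292))+list(range(342,350))])
go(.4645,.0636,.205,-71.7)
```

```text
222 [(284, np.float64(-21.9), np.float64(-28.1), np.float64(102.0)), (285, np.float64(-21.8), np.float64(-27.2), np.float64(101.6)), (286, np.float64(-21.8), np.float64(-26.3), np.float64(101.7)), (287, np.float64(-21.5), np.float64(-25.4), np.float64(100.8)), (288, np.float64(-21.8), np.float64(-24.6), np.float64(101.7)), (289, np.float64(-21.7), np.float64(-23.7), np.float64(101.4)), (290, np.float64(-22.1), np.float64(-23.0), np.float64(102.6)), (291, np.float64(18.3), np.float64(-12.8), np.float64(-6.1)), (342, np.float64(18.7), np.float64(12.8), np.float64(-7.2)), (343, np.float64(18.3), np.float64(13.4), np.float64(-6.2)), (344, np.float64(18.1), np.float64(13.9), np.float64(-5.5)), (345, np.float64(-22.0), np.float64(23.8), np.float64(102.2)), (346, np.float64(-22.1), np.float64(24.7), np.float64(102.5)), (347, np.float64(-22.0), np.float64(25.6), np.float64(102.4)), (348, np.float64(-57.4), np.float64(35.7), np.float64(197.4)), (349, np.float64(-57.0), np.float64(36.7), np.float64(196.2))]
230 [(284, np.float64(-29.4), np.float64(-28.3), np.float64(102.6)), (285, np.float64(-
[... 2384 characters left out ...]
), np.float64(-11.8), np.float64(-22.0)), (342, np.float64(8.2), np.float64(11.9), np.float64(-22.8)), (343, np.float64(8.6), np.float64(12.3), np.float64(-23.5)), (344, np.float64(7.3), np.float64(13.0), np.float64(-21.0)), (345, np.float64(7.9), np.float64(13.4), np.float64(-22.0)), (346, np.float64(7.8), np.float64(13.8), np.float64(-22.0)), (347, np.float64(7.8), np.float64(14.3), np.float64(-21.9)), (348, np.float64(8.5), np.float64(14.6), np.float64(-23.3)), (349, np.float64(8.0), np.float64(15.2), np.float64(-22.4))]
t 20.3 tcp [0.4637 0.0632 0.201 ] turn u [-0.001  0.001 -0.027] shift u: now-axes [-0.007 -0.037 -0.159] after-turn axes [-0.006 -0.037 -0.159] w 0.319 F [-0.1 -0.3 -1.1]
```

>>> {"name": "jog_arm", "arguments": {"plan": "-0.034 -0.106 0 0 0 -0.03 1;0 0 0.4 0 0 0 1;0 0 0.6 0 0 0 1;0 0 0.6 0 0 0 1;0 0 0.6 0 0 0 1;0 0 0.4 0 0 0 1;0 0 0.2 0 0 0 1;0 0 0 0 0 0 1;0 0 0 0 0 0 1;0 0 0 0 0 0 1"}}

```text
time_s: 21.3
tcp_pos: [0.4664, 0.0648, 0.1317]
ee_rot: [[0.315, -0.949, 0.001], [-0.949, -0.315, 0.001], [-0.0, -0.002, -1.0]]
wrist_force: [-0.3, 0.4, -0.9]
gripper_width: 0.32
gripper_force: 30.0
```

```bash
cat > w.py <<'E'
from h import *
import sys
f=sys.argv[1]
s=r.sense();t=np.array(s["tcp_pos"]);R=np.array(s["ee_rot"])
p,d,P,c=cap("wrist",f"pics/{f}.png")
Q=(P-t)@R*1000
with np.errstate(invalid="ignore"):
    h=(abs(Q[...,0])<25)&(abs(Q[...,1])<16.5)&(Q[...,2]<-3)&(Q[...,2]>-17);h[:,:250]=0;h[:,400:]=0
    face=h&(Q[...,0]>15)
    top=(abs(P[...,2]-.0994)<.004)&(abs(Q[...,1])<45)&(abs(Q[...,0])<60)
q=Q[face];print("face x",np.median(q[:,0]).round(2),"y",np.percentile(q[:,1],[1,99]).round(1),"n",len(q))
q=Q[top];print("lamp top",q[:,:2].min(0).round(1),q[:,:2].max(0).round(1),cv2.minAreaRect(q[:,:2].astype(np.float32)) if len(q)>5 else 0,len(q))
print(t.round(4),s["wrist_force"].round(1))
E
python3 w.py w4
```

```text
face x 18.77 y [-12.7  14.1] n 556
lamp top [ -6.1 -26.8] [29.1 29.5] ((11.532175064086914, 1.3772850036621094), (56.21049880981445, 35.19960403442383), 89.8249282836914) 3420
[0.4664 0.0648 0.1317] [-0.3  0.4 -0.9]
```

>>> {"name": "jog_arm", "arguments": {"plan": "0.012 0.02 0 0 0 0 1;0 0 0.15 0 0 0 1;0 0 0.15 0 0 0 1;0 0 0.1 0 0 0 1;0 0 0.1 0 0 0 1;0 0 0.1 0 0 0 1;0 0 0.1 0 0 0 1;0 0 0.1 0 0 0 1;0 0 0.1 0 0 0 1;0 0 0 0 0 0 1"}}

```text
time_s: 22.35
tcp_pos: [0.4653, 0.064, 0.1082]
ee_rot: [[0.315, -0.949, -0.001], [-0.949, -0.315, -0.0], [0.0, 0.001, -1.0]]
wrist_force: [0.1, 0.2, -0.7]
gripper_width: 0.322
gripper_force: 30.0
```

Going in freely; about 3 mm remain.

>>> {"name": "jog_arm", "arguments": {"plan": "0 0 0.05 0 0 0 1;0 0 0.05 0 0 0 1;0 0 0.03 0 0 0 1;0 0 0.02 0 0 0 1;0 0 0 0 0 0 1;0 0 0 0 0 0 1;0 0 0 0 0 0 1;0 0 0 0 0 0 1;0 0 0 0 0 0 1;0 0 0 0 0 0 1"}}

```text
time_s: 23.35
tcp_pos: [0.4656, 0.0641, 0.1051]
ee_rot: [[0.315, -0.949, 0.0], [-0.949, -0.315, -0.0], [0.0, -0.0, -1.0]]
wrist_force: [-2.6, 0.4, 4.5]
gripper_width: 0.32
gripper_force: 30.0
```

>>> {"name": "jog_arm", "arguments": {"plan": "0 0 0.03 0 0 0 1;0 0 0 0 0 0 1;0 0 0.03 0 0 0 1;0 0 0 0 0 0 1;0 0 0 0 0 0 1;0 0 0 0 0 0 1;0 0 0 0 0 0 1;0 0 0 0 0 0 1;0 0 0 0 0 0 1;0 0 0 0 0 0 1"}}

```text
time_s: 24.35
tcp_pos: [0.4657, 0.0641, 0.105]
ee_rot: [[0.316, -0.949, 0.001], [-0.949, -0.316, -0.0], [0.001, -0.001, -1.0]]
wrist_force: [-5.6, -0.1, 14.2]
gripper_width: 0.32
gripper_force: 30.0
```

>>> {"name": "jog_arm", "arguments": {"plan": "0 0 -0.05 0 0 0 1;0 0 0 0 0 0 -1;0 0 0 0 0 0 -1;0 0 0 0 0 0 -1;0 0 0 0 0 0 -1;0 0 0 0 0 0 -1;0 0 0 0 0 0 -1;0 0 0 0 0 0 -1;0 0 0 0 0 0 -1;0 0 0 0 0 0 -1"}}

```text
time_s: 25.35
tcp_pos: [0.4655, 0.0641, 0.1046]
ee_rot: [[0.315, -0.949, 0.0], [-0.949, -0.315, 0.0], [0.0, -0.0, -1.0]]
wrist_force: [0.4, 0.3, -0.4]
gripper_width: 0.98
gripper_force: 0.0
```

>>> {"name": "jog_arm", "arguments": {"plan": "0 0 -0.5 0 0 0 -1;0 0 -1 0 0 0 -1;0 0 -1 0 0 0 -1;0 0 -0.8 0 0 0 -1;0 0 -0.4 0 0 0 -1;0 0 0 0 0 0 -1;0 0 0 0 0 0 -1;0 0 0 0 0 0 -1;0 0 0 0 0 0 -1;0 0 0 0 0 0 -1"}}

```text
time_s: 26.35
tcp_pos: [0.4652, 0.064, 0.1963]
ee_rot: [[0.315, -0.949, -0.001], [-0.949, -0.315, -0.001], [0.0, 0.002, -1.0]]
wrist_force: [-0.4, -0.2, -0.6]
gripper_width: 0.998
gripper_force: 0.0
```

Run:
```python
from h import *
s=r.sense();t=np.array(s["tcp_pos"]);R=np.array(s["ee_rot"]);print(t.round(4))
p,d,P,c=cap("wrist","pics/w5.png");Q=(P-t)@R*1000;np.savez("w5.npz",p=p,P=P,Q=Q)
for lo,hi in((.118,.14),(.094,.104)):
    with np.errstate(invalid="ignore"): m=(P[...,2]>lo)&(P[...,2]<hi)&(np.hypot(P[...,0]-.465,P[...,1]-.064)<.055)
    q=Q[m];print(len(q),cv2.minAreaRect(q[:,:2].astype(np.float32)),np.median(P[m][:,2]),q.min(0).round(1),q.max(0).round(1))
```

```text
[0.4652 0.064  0.1963]
1988 ((-0.9540615081787109, -0.18254566192626953), (27.664039611816406, 39.78524398803711), 89.62042999267578) 0.12740509370133815 [-20.8 -14.   66.8] [19.  13.8 78.3]
2773 ((-1.9107723236083984, -0.16491127014160156), (60.68740463256836, 56.17843246459961), 0.09371079504489899) 0.09949611812290321 [-32.3 -28.3  92.4] [ 28.4  27.9 102.3]
```

View pics/w5.png

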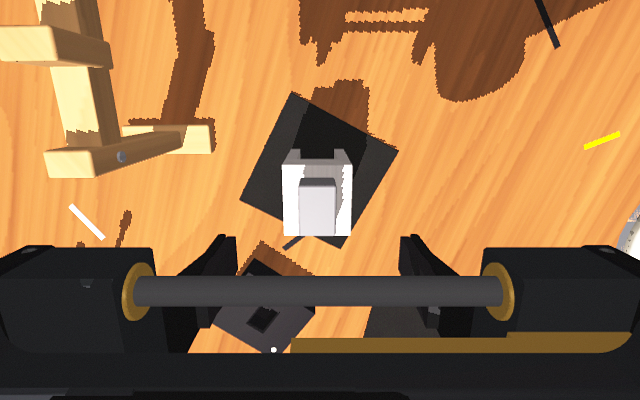

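The battery head at (317,205) is seated flush on the lamp: its top is 27.9 mm above the lamp's top. The lamp stands mid-mat, centred under the tool.

>>> {"name": "jog_arm", "arguments": {"plan": "0 0 0.8 0 0 0 -1;0 0 1 0 0 0 -1;0 0 1 0 0 0 -1;0 0 1 0 0 0 -1;0 0 0.7 0 0 0 -1;0 0 0.4 0 0 0 -1;0 0 0.2 0 0 0 -1;0 0 0 0 0 0 1;0 0 0 0 0 0 1;0 0 0 0 0 0 1"}}

```text
time_s: 27.4
tcp_pos: [0.4661, 0.0644, 0.0704]
ee_rot: [[0.315, -0.949, 0.002], [-0.949, -0.315, 0.001], [-0.0, -0.002, -1.0]]
wrist_force: [-0.5, 0.5, 0.0]
gripper_width: 0.813
gripper_force: 0.0
```

>>> {"name": "jog_arm", "arguments": {"plan": "0 0 0 0 0 0 1;0 0 0 0 0 0 1;0 0 0 0 0 0 1;0 0 0 0 0 0 1;0 0 0 0 0 0 1;0 0 -0.1 0 0 0 1;0 0 -0.2 0 0 0 1;0 0 -0.3 0 0 0 1;0 0 -0.4 0 0 0 1;0 0 -0.6 0 0 0 1"}}

```text
time_s: 28.4
tcp_pos: [0.4649, 0.0638, 0.1098]
ee_rot: [[0.315, -0.949, -0.002], [-0.949, -0.315, -0.001], [0.0, 0.002, -1.0]]
wrist_force: [-0.2, 0.8, -5.0]
gripper_width: 0.637
gripper_force: 30.0
```

>>> {"name": "jog_arm", "arguments": {"plan": "0 0 -0.8 0 0 0 1;0 0 -0.8 0 0 0 1;0 0 -0.8 0 0 0 1;0 0 -0.8 0 0 0 1;0 0 -0.8 0 0 0 1;0 0 -0.8 0 0 0 1;0 0 -0.8 0 0 0 1;0 0 -0.4 0 0 -0.09 1;0 0 0 0 0 0 1;0 0 0 0 0 0 1"}}

```text
time_s: 29.4
tcp_pos: [0.4647, 0.064, 0.2588]
ee_rot: [[0.326, -0.945, -0.002], [-0.945, -0.326, 0.0], [-0.001, 0.001, -1.0]]
wrist_force: [-0.4, -0.8, -5.9]
gripper_width: 0.641
gripper_force: 30.0
```

Run:
```python
from h import *
go(.663,-.0383,.26,-71)
```

```text
t 29.4 tcp [0.4647 0.064  0.2588] turn u [0.011 0.004 0.007] shift u: now-axes [ 6.456 -6.16  -0.062] after-turn axes [ 6.45  -6.166 -0.049] w 0.641 F [-0.4 -0.8 -5.9]
```

>>> {"name": "jog_arm", "arguments": {"plan": "0.4 -0.4 0 0 0 0 1;0.8 -0.75 0 0 0 0 1;0.8 -0.75 0 0 0 0 1;0.8 -0.75 0 0 0 0 1;0.8 -0.75 0 0 0 0 1;0.8 -0.75 0 0 0 0 1;0.8 -0.75 0 0 0 0 1;0.8 -0.75 0 0 0 0 1;0.45 -0.51 0 0 0 0 1;0 0 0 0 0 0 1"}}

```text
time_s: 30.4
tcp_pos: [0.6655, -0.0397, 0.256]
ee_rot: [[0.325, -0.946, -0.004], [-0.946, -0.325, -0.001], [-0.0, 0.004, -1.0]]
wrist_force: [0.8, 0.5, -4.2]
gripper_width: 0.643
gripper_force: 30.0
```

Run:
```python
from h import *
go(.663,-.0383,.20,-71)
s=r.sense();t=np.array(s["tcp_pos"]);R=np.array(s["ee_rot"])
p,d,P,c=cap("wrist","pics/w6.png");Q=(P-t)@R*1000;np.savez("w6.npz",p=p,P=P,Q=Q)
np.set_printoptions(suppress=True)
for n,lo,hi in(("stop/post",.147,.172),("bar",.129,.141)):
    with np.errstate(invalid="ignore"): m=((P[...,2]>lo)&(P[...,2]<hi)&(abs(Q[...,1])<25)&(Q[...,0]>0)).astype(np.uint8)
    k,l=cv2.connectedComponents(m)
    for i in range(1,k):
        q=Q[l==i]
        if len(q)>80: print(n,len(q),cv2.minAreaRect(q[:,:2].astype(np.float32)),np.median(q[:,2]))
# held lamp: crown's +x end face and top/battery
with np.errstate(invalid="ignore"): m=(abs(Q[...,1])<40)&(abs(Q[...,0])<45)&(Q[...,2]<70)&(Q[...,2]>-70)
for lo in range(-60,70,10):
    q=Q[m&(Q[...,2]>=lo)&(Q[...,2]<lo+10)]
    if len(q)>30: print(lo,len(q),np.percentile(q[:,0],98).round(1),np.percentile(q[:,1],[2,98]).round(1))
```

```text
t 30.4 tcp [ 0.6655 -0.0397  0.256 ] turn u [ 0.027  0.002 -0.006] shift u: now-axes [-0.083  0.067  2.241] after-turn axes [-0.084  0.076  2.24 ] w 0.643 F [ 0.8  0.5 -4.2]
stop/post 1071 ((114.95475769042969, -0.1376657485961914), (17.98987579345703, 29.09564781188965), 0.2003866732120514) 102.6690912289325
stop/post 1065 ((47.20241165161133, -0.26023101806640625), (31.521297454833984, 18.054393768310547), 89.88765716552734) 90.7020044369425
bar 1955 ((81.18280029296875, -0.4202384948730469), (29.45005989074707, 50.75355911254883), 89.89613342285156) 120.52615907670884
bar 1050 ((16.746299743652344, -0.35654544830322266), (33.26646423339844, 23.890222549438477), 0.23506507277488708) 120.48258279505947
-60 4001 19.6 [-32.2  33.3]
-50 1610 19.8 [-37.4  37.3]
-40 1968 27.8 [-37.4  38.2]
-30 6726 28.6 [-31.6  32.8]
-20 1007 28.7 [-35.   36.2]
-10 767 28.7 [-35.2  36.3]
0 205 28.6 [-27.1  28.1]
10 206 28.7 [-26.8  28. ]
20 169 28.6 [-26.9  27.9]
30 185 28.6 [-26.8  28.1]
40 173 28.5 [-26.7  27.8]
50 139 28.5 [-26.8  27.8]
60 102 28.5 [-26.4  27.7]
```

View pics/w6.png

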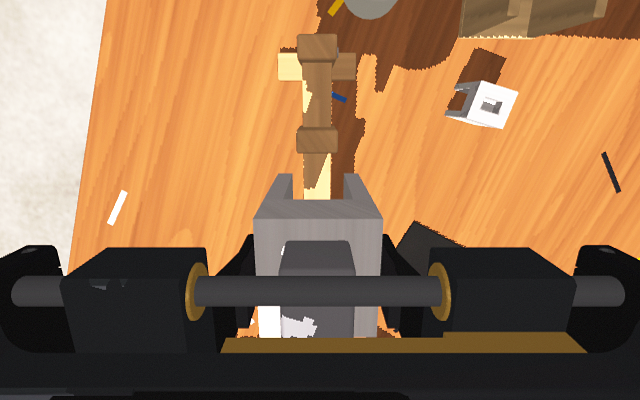

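The view shows the lamp in the grip with the battery plugged in. It straddles the line of the bar, and the far stop is at (317,140). By the numbers the offset is about 2.4 mm along the bar and 0.8 mm across.

>>> {"name": "jog_arm", "arguments": {"plan": "-0.1 -0.03 0 0 0 0 1;0 0 0.5 0 0 0 1;0 0 0.6 0 0 0 1;0 0 0.6 0 0 0 1;0 0 0.6 0 0 0 1;0 0 0.6 0 0 0 1;0 0 0.6 0 0 0 1;0 0 0.5 0 0 0 1;0 0 0.3 0 0 0 1;0 0 0 0 0 0 1"}}

```text
time_s: 31.45
tcp_pos: [0.6627, -0.0352, 0.1506]
ee_rot: [[0.327, -0.945, -0.003], [-0.945, -0.327, -0.0], [-0.001, 0.003, -1.0]]
wrist_force: [0.4, 0.2, -3.6]
gripper_width: 0.64
gripper_force: 30.0
```

Run:
```python
from h import *
go(.663,-.0383,.1355,-71)
```

```text
t 31.45 tcp [ 0.6627 -0.0352  0.1506] turn u [0.019 0.005 0.011] shift u: now-axes [0.121 0.026 0.604] after-turn axes [0.121 0.027 0.604] w 0.64 F [ 0.4  0.2 -3.6]
```

>>> {"name": "jog_arm", "arguments": {"plan": "0 0 0.2 0 0 0 1;0 0 0.15 0 0 0 1;0 0 0.1 0 0 0 1;0 0 0.05 0 0 0 1;0 0 0.03 0 0 0 1;0 0 0 0 0 0 1;0 0 0 0 0 0 1;0 0 0 0 0 0 1;0 0 0 0 0 0 1;0 0 0 0 0 0 1"}}

```text
time_s: 32.45
tcp_pos: [0.6637, -0.0354, 0.1389]
ee_rot: [[0.327, -0.945, 0.0], [-0.945, -0.327, 0.0], [0.0, -0.0, -1.0]]
wrist_force: [0.3, -0.9, -4.1]
gripper_width: 0.646
gripper_force: 30.0
```

>>> {"name": "jog_arm", "arguments": {"plan": "0 0 0.04 0 0 0 1;0 0 0 0 0 0 1;0 0 0.04 0 0 0 1;0 0 0 0 0 0 1;0 0 0.02 0 0 0 1;0 0 0 0 0 0 1;0 0 0 0 0 0 1;0 0 0 0 0 0 1;0 0 0 0 0 0 1;0 0 0 0 0 0 1"}}

```text
time_s: 33.45
tcp_pos: [0.6636, -0.0354, 0.1363]
ee_rot: [[0.327, -0.945, 0.0], [-0.945, -0.327, 0.0], [-0.0, -0.0, -1.0]]
wrist_force: [1.2, -0.4, -3.6]
gripper_width: 0.641
gripper_force: 30.0
```

>>> {"name": "jog_arm", "arguments": {"plan": "0 0 0.02 0 0 0 1;0 0 0 0 0 0 1;0 0 0.02 0 0 0 1;0 0 0 0 0 0 1;0 0 0 0 0 0 1;0 0 0 0 0 0 1;0 0 0 0 0 0 1;0 0 0 0 0 0 1;0 0 0 0 0 0 1;0 0 0 0 0 0 1"}}

```text
time_s: 34.45
tcp_pos: [0.6637, -0.0354, 0.1361]
ee_rot: [[0.327, -0.945, 0.001], [-0.945, -0.327, -0.0], [0.0, -0.0, -1.0]]
wrist_force: [-3.0, 1.5, 5.0]
gripper_width: 0.642
gripper_force: 30.0
```

Resting on the bar. Releasing and lifting away.

>>> {"name": "jog_arm", "arguments": {"plan": "0 0 -0.01 0 0 0 1;0 0 0 0 0 0 -1;0 0 0 0 0 0 -1;0 0 0 0 0 0 -1;0 0 0 0 0 0 -1;0 0 0 0 0 0 -1;0 0 -0.3 0 0 0 -1;0 0 -0.6 0 0 0 -1;0 0 -1 0 0 0 -1;0 0 -1 0 0 0 -1"}}

```text
time_s: 35.45
tcp_pos: [0.6636, -0.0354, 0.2092]
ee_rot: [[0.327, -0.945, -0.0], [-0.945, -0.327, -0.0], [0.0, 0.0, -1.0]]
wrist_force: [-0.1, 0.2, 0.1]
gripper_width: 0.999
gripper_force: 0.0
```

>>> {"name": "jog_arm", "arguments": {"plan": "0 0 -1 0 0 0 -1;0 0 -1 0 0 0 -1;0 0 0 0 0 0 -1;-0.5 0.5 0 0 0 0 -1;-0.9 0.9 0 0 0 0 -1;-0.9 0.9 0 0 0 0 -1;-0.9 0.9 0 0 0 0 -1;-0.5 0.5 0 0 0 0 -1;0 0 0 0 0 0 -1;0 0 0 0 0 0 -1"}}

```text
time_s: 36.45
tcp_pos: [0.5462, 0.0219, 0.2583]
ee_rot: [[0.327, -0.945, 0.001], [-0.945, -0.327, 0.0], [0.0, -0.001, -1.0]]
wrist_force: [-0.2, -0.5, -0.2]
gripper_width: 1.002
gripper_force: 0.0
```

Run:
```python
from h import *
p,d,P,c=cap("side");cv2.imwrite("pics/s7.png",cv2.resize(p[130:290,200:360,::-1],None,fx=3,fy=3))
p,d,P,c=cap("top","pics/t7.png")
for lo,hi in((.157,.178),(.183,.21)):
    with np.errstate(invalid="ignore"): m=(P[...,2]>lo)&(P[...,2]<hi)&(np.hypot(P[...,0]-.663,P[...,1]+.037)<.04)
    q=P[m];print(len(q),cv2.minAreaRect((q[:,:2]*1000).astype(np.float32)) if len(q) else 0,np.median(q[:,2]),np.percentile(q[:,2],[5,95]))
for n,x,y,lo in(("w",.6707,-.2442,.07),("o",.6876,-.3457,.06),("tub",.6683,.3253,.05)):
    m=(P[...,2]>lo)&(P[...,2]<.2)&(np.hypot(P[...,0]-x,P[...,1]-y)<.055);q=P[m]
    print(n,cv2.minAreaRect((q[:,:2]*1000).astype(np.float32))[0])
print(r.sense()["time_s"])
```

```text
187 ((664.2318115234375, -42.982208251953125), (57.12140655517578, 46.13920211791992), 17.547142028808594) 0.1640839893030268 [0.15921897 0.17214243]
132 ((663.181640625, -39.095367431640625), (28.787822723388672, 33.86781692504883), 17.19138526916504) 0.1918510782707742 [0.18652976 0.19571947]
w (670.3292236328125, -245.14083862304688)
o (687.3466796875, -345.1341552734375)
tub (669.0184326171875, 324.85797119140625)
36.55
```

View pics/s7.png

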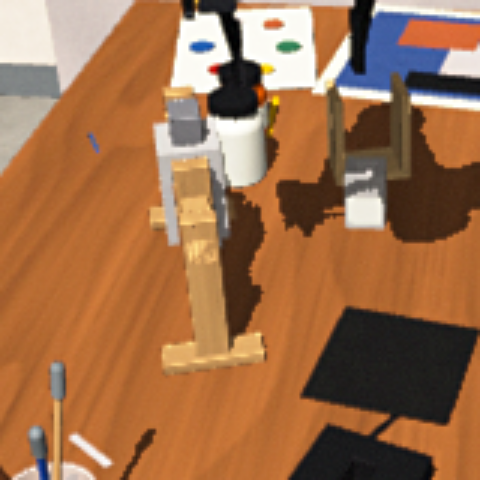

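The lamp hangs level astride the bar at (190,180) in the crop, with the battery seated at (185,118). The jars and tub have not moved.

```bash
python3 -c "
from station import r
print(r.finish_job())"
```

```text
the job is handed in; nothing more can be done
None
```

The lamp hangs flat astride the bar between the stops with the battery plugged fully home, the jars and brush tub are where they were, and the job was handed in at about 37 s.

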